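# Slide a vial rack home in the sampler lane

### The arm

A 6-joint arm with a two-finger parallel gripper is mounted at the origin on the work surface. World frame = base frame: x ahead of the robot, y to its left, z up, the work surface at z = 0. Lengths are in m, angles in degrees, forces in N, time in s.
With the tool pointing down it reaches from about 0.375 to 0.9 m from the base axis. Payload 3.1 kg.
Tool frame: the origin (TCP) lies at the very end of the fingers, on their centre line; the grasp point (between the pads) lies 19 mm behind it; z points along the fingers, x is the direction in which the jaws open and shut, and the axes are right-handed (so a half turn about z gives the same grasp; the last joint's range is limited). The gripper opens to 87 mm and grips with 3 to 60 N. Pads are 19 mm wide; open, the fingers measure 117 mm over their backs; the gripper's body (75 mm by 190 mm) begins 51 mm behind the grasp point.
Start: joints at [59.387, 30.224, 82.088, -0, 67.689, -10.227], TCP at [0.218, 0.586, 0.223] pointing down, gripper open.
Joint ranges: [-176.69, 176.69], [-43.24, 126.21], [12.49, 139.97], [-82, 262], [0, 151.66], [-163.58, 163.58]. Speed limits (degrees/s): [159.86, 159.86, 180, 180, 180, 180].

### API

Orientations are given as a 3x3 rotation matrix whose columns are the frame's x, y, z axes.
In Python, from rig import read_state, capture, bot gives the robot as it stands.
- The arm moves only by the shell command python3 -m crank 'ROWS' [OPENING]. ROWS is JSON, a list of rows, each a list of 2 entries, a list of its own where there are three numbers: the shift along the tool's x, y, z in cm, then the turn, a rotation vector about the tool's x, y, z in rad. In form: [[[dx, dy, dz], [wx, wy, wz]], ...]. A call has 1 to 12 rows; each row shifts and turns the commanded pose from where the row before left it, along the tool's axes as they then stand; what a row does not reach is not made up. A row lasts 1/10 s, in which the tool goes at most 50 mm and 8.59 degrees, less where a joint would pass 70% of its speed; a pose out of reach is approached as far as the arm can. A call with a gripper value outside its range is refused whole. OPENING is the closure, from -1 (fully open) to 1 (shut), set as the call begins (- or left out, the last holds). The fingers move at their own pace and stop on an object; the grip force is fixed at half the most. Time passes only in rows, so rows that do not move let the fingers close. It gives the time, the measured TCP pose, the force and the opening at its end, in the units of the state.
- read_state(): the state, without advancing time (a new reading comes with each control period).
- capture(name): name is "side" or "top"; returns a dict with "pixels" (480x640x3 uint8, red, green, blue), "camera_matrix" (3x3 intrinsics, pixels), "R" (3x3) and "t" (3): a world point X has camera coordinates R X + t. Camera axes: x right, y down, z forward; pixel columns grow to the right and rows downward; lengths in m; the calibration is good to about 2 mm. A picture is of the moment at which its call begins. There is no depth.
- bot.hand_in(): hands the job in, once; it reports no verdict.
The state is a dict: "time_s": time; "joint_positions": joint angles; "qvel": joint speeds; "tau": joint torques, N m; "position": TCP position; "tcp_rot": TCP orientation; "force": force on the tool from outside, world axes, zero at the start; "moment": the same for the moment, N m; "opening": opening from 0.0 (shut) to 1.0 (fully open).
Only numpy, scipy, OpenCV 4.12 (cv2) and the standard library are available. Lean on these libraries where they do the work, as an engineer would, in place of code of your own. Each camera call takes 0.05 s, during which the arm holds its last target.

### The job

Line up the blue vial rack on the white loading tray and push it with the fingers down the lane between the two dark metal guide rails until it stands fully home and square against the end stop; then move clear of it. Nothing (rack or robot) may touch either rail, and the rack stays flat on the tray and is never lifted. Leave the spare rack, the bottle and the beaker alone.

Things in the scene. Friction and masses are not known exactly. Their poses are not given: they have to be found in the camera images.
- rack_center (a point): centre of the blue vial rack, a loose solid block 90 long (its x, along the lane) x 92 wide (its y) x 50 mm high, about 0.3 to 0.6 kg, with 16 white-capped vials fixed in it that stand 13 mm above its top. This point is the middle of the block, 25 mm above its underside. It starts on the apron of the tray just before the lane mouth, with its x axis roughly along the lane, up to 25 mm off to a side and turned by up to 0.2 rad. Rack x = the end that goes in first.
- lane_mouth (a point): middle of the lane mouth on the top face of the white tray (8 mm above the table). x points down the lane (towards the end stop), y to the left rail, z up. On the near side (x from -170 mm to 0) lies the flat open apron, 250 mm wide, with no edges or rails; both rails start at x = 0. The lane is 112 mm wide between the rails, so the centred rack has 10 mm on each side. The tray is fixed to the table, at a different place and heading in each run.
- lane_end (a point): middle of the lane's far end on the tray's top face, in the plane of the black rubber face of the end stop, 140 mm beyond the mouth; same axes as lane_mouth. Fully home, the rack's centre is 45 mm before it.
- rail_left: left dark steel guide rail, 140 long x 10 wide x 16 mm high above the tray's top face; its inner face is 56 mm left (+y) of the lane's middle line. The body's origin is under the lane mouth, on the table, with lane_mouth's axes. Must not be touched
- rail_right: right dark steel guide rail, same as the left but 56 mm to the right (-y). Same origin. Must not be touched
- end_stop: fixed blue-grey end block, 140 wide x 45 mm high above the tray, across the lane's far end, with a 90 mm wide rubber face for the rack to stand against. Same origin as the rails
- spare_rack_center (a point): bystander: centre (25 mm up) of a grey vial rack of the same size with red caps, loose on the table beside the tray
- bottle: bystander: white plastic bottle, 52 mm across, 110 mm high, loose on the table beside the lane; origin under its centre
- beaker: bystander: glass beaker, 64 mm across, 85 mm high, loose on the table beside the lane; origin under its centre
- rack: the blue vial rack itself; origin at the centre of its underside, same axes as rack_center

How it is judged:
By the outcome, as a careful person would: the job done as asked, in the order asked, and still so for the second after the job is handed in, with the robot touching nothing.
It also fails if it takes over 70 s, if anything falls off the work surface, if the arm or the gripper's body presses on something with over 40 N, if the wrist force passes 120 N, or if a joint passes its speed limit or range.

## Working session

There is one attempt and no reset: what is moved stays moved. The work goes in short steps, Python scripts to look and compute and a shell command to move; the robot and the scene stay as the last step left them, time stands still between calls to the robot, and variables do not carry over. Pictures are saved under pics/ and viewed, and the job is handed in when it is done.

```bash
mkdir -p pics; ls; python3 - <<'E'
from rig import read_state, capture, bot
import cv2
for n in("top","side"):
    c=capture(n); cv2.imwrite(f"pics/{n}0.png",c["pixels"][:,:,::-1]); print(c["camera_matrix"],c["R"],c["t"])
s=read_state();print(s)
E
```

```text
pics
[[514.94939796   0.         325.97976317]
 [  0.         514.94939796 233.9967479 ]
 [  0.           0.           1.        ]] [[ 0.00603066 -0.99994273 -0.0088415 ]
 [-0.99672597 -0.00529788 -0.08068006]
 [ 0.0806286   0.00929911 -0.99670084]] [0.08918792 0.61118064 0.81329308]
[[483.6485956    0.         321.95151771]
 [  0.         483.6485956  235.73578499]
 [  0.           0.           1.        ]] [[ 0.99684933 -0.07746369 -0.01705263]
 [-0.07072606 -0.77075642 -0.6331922 ]
 [ 0.03590598  0.63240329 -0.77380672]] [-0.56943404  0.12593658  0.91025709]
{'time_s': 0.1, 'joint_positions': array([ 5.93877025e+01,  3.02754537e+01,  8.21479610e+01, -1.72359929e-04,
        6.76882499e+01, -1.02267329e+01]), 'qvel': array([ 0.02175364, -0.09893899, -0.05555905,  0.04440755, -0.01165072,
       -0.07150199]), 'tau': array([ 3.09859588e-04, -4.40988457e+01, -1.77151805e+01,  6.35103229e-02,
        5.33804332e-02, -5.16734815e-05]), 'position': array([0.21734404, 0.58530488, 0.22165604]), 'tcp_rot': array([[ 3.48333869e-01,  9.37370010e-01, -9.90042206e-04],
       [ 9.37368570e-01, -3.48335107e-01, -1.67871540e-03],
       [-1.91844393e-03, -3.43281017e-04, -9.99998101e-01]]), 'force': array([-0.10477232, -0.11744256, -0.27295205]), 'moment': array([-0.01234535,  0.00032332,  0.04887816]), 'opening': 1.0003526130112945}
```

View pics/top0.png

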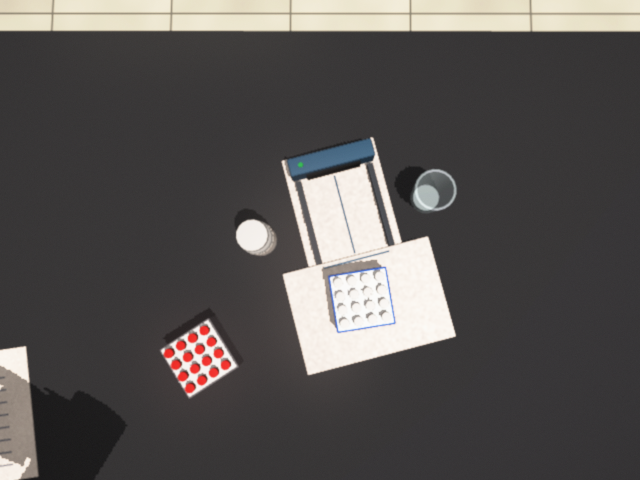

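View pics/side0.png

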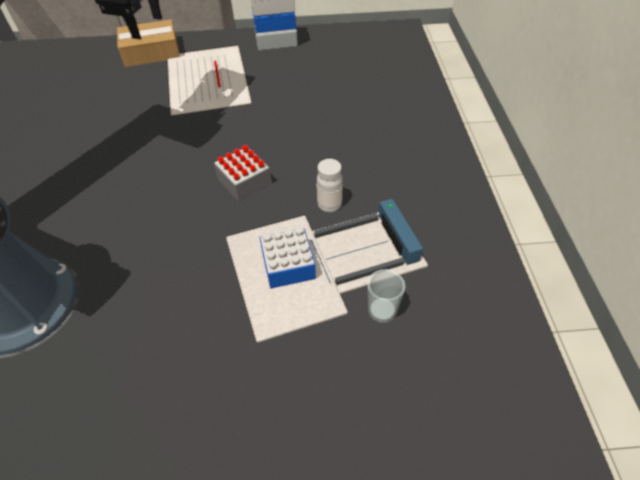

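The top view shows the lane running up the image and slightly left, the tray corners near (284,273), (429,238), (455,337) and (308,374), and the blue rack top near (329–395, 267–332). The bottle is left of the lane, the beaker right of it and the spare rack lower left. I'll enlarge it to get better pixel positions.

```bash
python3 - <<'E'
import cv2
i=cv2.imread("pics/top0.png")
cv2.imwrite("pics/cropA.png",cv2.resize(i[225:385,275:465],None,fx=4,fy=3.75,interpolation=cv2.INTER_CUBIC) if 0 else cv2.resize(i[230:380,275:465],None,fx=4,fy=4,interpolation=cv2.INTER_CUBIC))
cv2.imwrite("pics/cropB.png",cv2.resize(i[130:275,270:420],None,fx=4,fy=4,interpolation=cv2.INTER_CUBIC))
E
```

```text
(no output)
```

View pics/cropA.png

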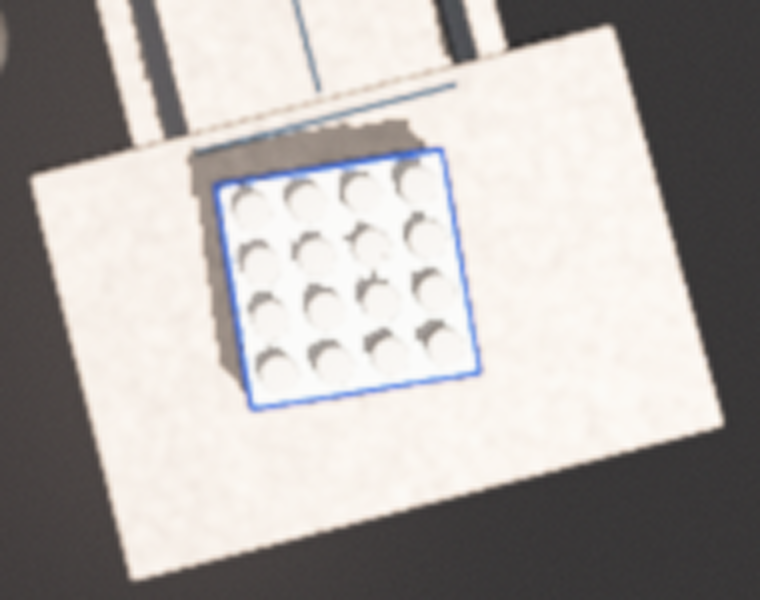

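View pics/cropB.png

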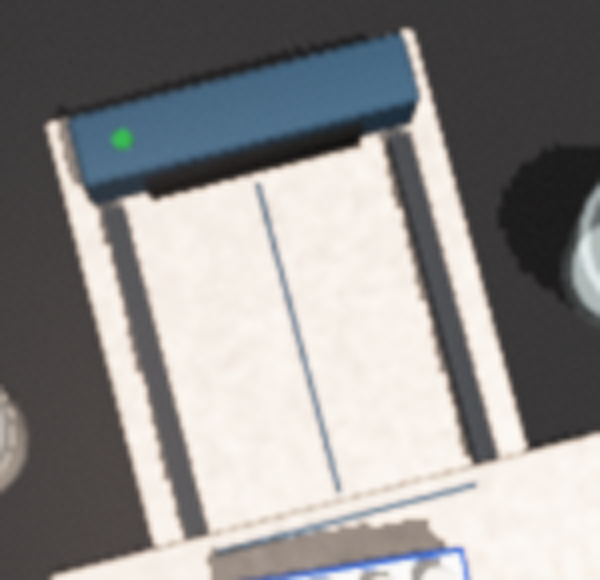

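```bash
cat > h.py <<'E'
import numpy as np
from rig import capture
from scipy.optimize import least_squares
CAM={}
def cam(n="top"):
    if n not in CAM: CAM[n]=capture(n)
    return CAM[n]
def ray(c,uv,z):
    uv=np.atleast_2d(uv).astype(float);K,R,t=c["camera_matrix"],c["R"],c["t"]
    d=np.c_[(uv-K[[0,1],[2,2]])/K[0,0],np.ones(len(uv))]@R; o=-R.T@t
    return (o+d*((z-o[2])/d[:,2])[:,None])
def fit(w,l):
    w=np.array(w)[:,:2];l=np.array(l)
    f=lambda p:(l@np.array([[np.cos(p[2]),np.sin(p[2])],[-np.sin(p[2]),np.cos(p[2])]])+p[:2]-w).ravel()
    r=least_squares(f,[*w.mean(0),0.2]);return r.x,(f(r.x)*1000).round(1)
def cp(p,off,s=4): return (np.array(p)+.5)/s-.5+np.array(off)
def rel(L,p):
    c,s=np.cos(L[2]),np.sin(L[2]);d=np.array(p[:2])-L[:2]
    return np.array([c*d[0]+s*d[1],-s*d[0]+c*d[1]])
E
python3 - <<'E'
from h import *
c=cam()
A=(275,230);B=(270,130)
tr=ray(c,cp([(131,580),(723,426),(612,24),(31,177)],A),.008)
L,r=fit(tr,[(-.17,.125),(-.17,-.125),(0,-.125),(0,.125)]);print("lane",L,r)
rk=ray(c,cp([(216,184),(442,149),(480,373),(251,409)],A),.058)
P,r=fit(rk,[(.045,.046),(.045,-.046),(-.045,-.046),(-.045,.046)]);print("rack",P,r,"rel",rel(L,P),P[2]-L[2])
for q in ray(c,cp([(259,184),(338,490)],B),.008):print("line",rel(L,q))
# rail tops inner edges mouth ends
for n,p in (("Lm",(208,532)),("Le",(126,206)),("Rm",(474,460)),("Re",(388,140))):
    print(n,rel(L,ray(c,cp(p,B),.024)[0]),rel(L,ray(c,cp(p,B),.008)[0]))
print(ray(c,[[257,240],[434,190],[200,358]],.05))
E
```

```text
lane [0.57822216 0.04459028 0.25959074] [-0.7  0.1  0.  -0.5  0.1 -0.5  0.6  0.9]
rack [0.5071056  0.03689854 0.16143717] [ 1.   1.7  1.7 -1.4 -1.1 -1.5 -1.6  1.2] rel [-0.07070816  0.01082053] -0.09815357109830047
line [ 0.13657221 -0.00032681]
line [0.00419323 0.00037182]
Lm [0.00043273 0.05664786] [0.00089308 0.05681434]
Le [0.13851055 0.05579272] [0.1416113  0.05594284]
Rm [ 0.00158429 -0.0553266 ] [ 0.00206667 -0.05730136]
Re [ 0.13790612 -0.05543578] [ 0.14099532 -0.05741263]
[[ 0.59855478  0.2013512   0.05      ]
 [ 0.67963695 -0.07865108  0.05      ]
 [ 0.41444871  0.28686559  0.05      ]]
```

```bash
cat >> h.py <<'E'
from rig import read_state
from scipy.spatial.transform import Rotation as Ro
L0=np.array([0.57822,0.04459,0.25959])
def go(xr,yr,z,head,L=L0):
    "tool-axis shift (cm) AFTER turning, and turn, to lane-rel pose with tool-x heading = lane+head rad"
    s=read_state();R=s["tcp_rot"];p=s["position"]
    h=L[2]+head;c,sn=np.cos(h),np.sin(h)
    T=np.array([[c,sn,0],[sn,-c,0],[0,0,-1.]])
    w=Ro.from_matrix(R.T@T).as_rotvec()
    lc,ls=np.cos(L[2]),np.sin(L[2])
    tgt=np.array([L[0]+xr*lc-yr*ls,L[1]+xr*ls+yr*lc,z])
    print("t",s["time_s"],"rel now",(rel(L,p)*1000).round(1),"z",p[2].round(4),"F",s["force"].round(1),"op",round(s["opening"],3))
    print("turn",w.round(4),"shift after turn cm",(T.T@(tgt-p)*100).round(2))
E
python3 -c "
from h import *
go(-.071,.105,.15,0)
c=cam()
for p,z in (((253,236),.11),((435,190),.085),((199,358),.058)): print((rel(L0,ray(c,[p],z)[0])*1000).round())"
```

```text
t 0.15 rel now [-209.9  615.3] z 0.2218 F [-0.5  0.3  0.4] op 0.999
turn [5.000e-04 1.600e-03 9.554e-01] shift after turn cm [13.89 51.03  7.18]
[ 61. 143.]
[  62. -138.]
[-95. 275.]
```

```bash
python3 -m crank '[[[0,0,0],[0,0,0.137]],[[0,0,0],[0,0,0.137]],[[0,0,0],[0,0,0.137]],[[0,0,0],[0,0,0.137]],[[0,0,0],[0,0,0.137]],[[0,0,0],[0,0,0.137]],[[0,0,0],[0,0,0.134]],[[0,0,0],[0,0,0]]]' 0; python3 -c "
from h import *
go(-.071,.105,.15,0)"
```

```text
time_s: 1.0
position: [0.2176, 0.5857, 0.2223]
tcp_rot: [[0.967, 0.256, -0.0], [0.256, -0.967, -0.0], [-0.0, 0.0, -1.0]]
force: [-0.4, 0.4, 0.2]
opening: 0.505
t 1.0 rel now [-209.6  615.5] z 0.2223 F [-0.4  0.4  0.2] op 0.505
turn [ 0.0004  0.0004 -0.0004] shift after turn cm [13.86 51.05  7.23]
```

```bash
python3 -m crank '[[[1.1,4,0.2],[0,0,0]],[[1.1,4,0.2],[0,0,0]],[[1.1,4,0.2],[0,0,0]],[[1.1,4,0.2],[0,0,0]],[[1.1,4,0.2],[0,0,0]],[[1.1,4,0.2],[0,0,0]],[[1.1,4,0.2],[0,0,0]],[[1.1,4,0.2],[0,0,0]],[[1.1,4,0.2],[0,0,0]],[[1.1,4,0.2],[0,0,0]],[[1.1,4,0.2],[0,0,0]],[[0,0,0],[0,0,0]]]'; python3 -c "
from h import *
go(-.08,.085,.10,0)"
```

```text
time_s: 2.2
position: [0.4506, 0.1879, 0.2006]
tcp_rot: [[0.967, 0.253, 0.003], [0.253, -0.967, -0.001], [0.002, 0.002, -1.0]]
force: [0.4, -0.1, 0.7]
opening: 0.497
t 2.2 rel now [-86.5 171.2] z 0.2006 F [ 0.4 -0.1  0.7] op 0.497
turn [ 0.0017 -0.0023 -0.0034] shift after turn cm [ 0.65  8.62 10.06]
```

```bash
python3 -m crank '[[[0.1,2.2,1],[0,0,-0.003]],[[0.2,2.2,1],[0,0,0]],[[0.2,2.2,1],[0,0,0]],[[0.2,2,1],[0,0,0]],[[0,0,2],[0,0,0]],[[0,0,2],[0,0,0]],[[0,0,2],[0,0,0]],[[0,0,0],[0,0,0]],[[0,0,0],[0,0,0]]]'; python3 -c "
from h import *
import cv2
go(-.08,.085,.038,0)
for n in ('top','side'):
  cv2.imwrite('pics/%s1.png'%n,cam(n)['pixels'][:,:,::-1])"
```

```text
time_s: 3.1
position: [0.476, 0.1108, 0.1006]
tcp_rot: [[0.965, 0.261, -0.001], [0.261, -0.965, 0.0], [-0.001, -0.0, -1.0]]
force: [0.2, 0.4, 0.2]
opening: 0.502
t 3.1 rel now [-81.8  90.2] z 0.1006 F [0.2 0.4 0.2] op 0.502
turn [-0.0004  0.0008  0.0043] shift after turn cm [0.18 0.52 6.26]
```

View pics/top1.png

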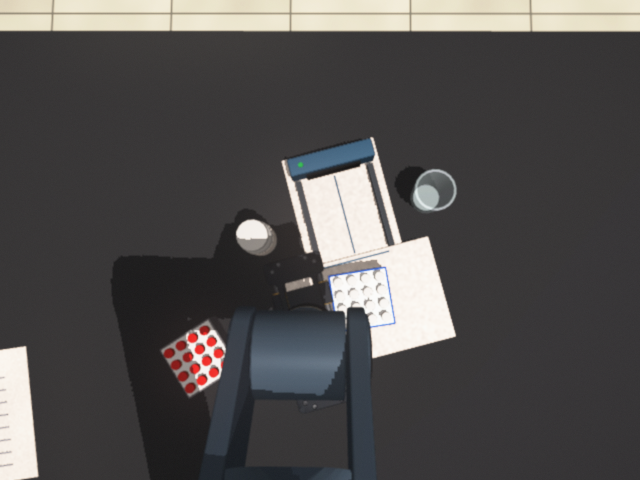

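View pics/side1.png

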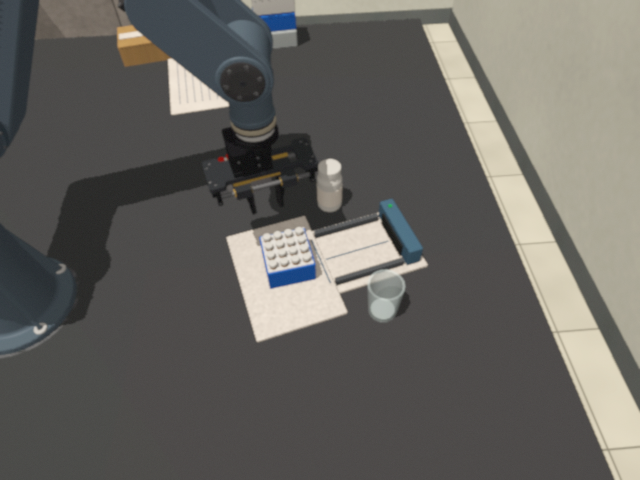

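The views show the fingers left of the rack with its near face clear, and the gripper's end short of the bottle. I'll go down and push sideways, leaving the final millimetres for after another look.

```bash
python3 -m crank '[[[0.2,0.2,1.5],[0,0,0.004]],[[0,0,1.5],[0,0,0]],[[0,0,1.5],[0,0,0]],[[0,0,1.5],[0,0,0]],[[0,0,0.4],[0,0,0]],[[0,0,0],[0,0,0]],[[0,0,0],[0,0,0]]]'; python3 -c "
from h import *
go(-.08,.0575,.035,0)"
```

```text
time_s: 3.9
position: [0.4795, 0.1089, 0.0374]
tcp_rot: [[0.967, 0.255, 0.002], [0.255, -0.967, -0.0], [0.002, 0.0, -1.0]]
force: [-0.7, 0.3, 0.4]
opening: 0.5
t 3.9 rel now [-78.9  87.5] z 0.0374 F [-0.7  0.3  0.4] op 0.5
turn [ 0.0005 -0.0017 -0.0013] shift after turn cm [-0.11  3.    0.24]
```

```bash
python3 -m crank '[[[-0.1,0.5,0.2],[0,0,-0.001]],[[0,0.5,0],[0,0,0]],[[0,0.3,0],[0,0,0]],[[0,0.3,0],[0,0,0]],[[0,0.3,0],[0,0,0]],[[0,0.3,0],[0,0,0]],[[0,0.3,0],[0,0,0]],[[0,0.3,0],[0,0,0]],[[0,0.2,0],[0,0,0]],[[0,0,0],[0,0,0]],[[0,0,0],[0,0,0]]]'; python3 -c "
from h import *
import cv2
go(-.08,.0575,.035,0)
i=cam()['pixels'][:,:,::-1]
cv2.imwrite('pics/c2.png',cv2.resize(i[230:380,275:465],None,fx=4,fy=4,interpolation=cv2.INTER_CUBIC))"
```

```text
time_s: 5.0
position: [0.4865, 0.0792, 0.0346]
tcp_rot: [[0.967, 0.256, 0.002], [0.256, -0.967, -0.0], [0.002, 0.001, -1.0]]
force: [-0.1, 0.3, -0.6]
opening: 0.5
t 5.0 rel now [-79.8  57. ] z 0.0346 F [-0.1  0.3 -0.6] op 0.5
turn [ 0.001  -0.0018 -0.0004] shift after turn cm [-0.02 -0.05 -0.04]
```

View pics/c2.png

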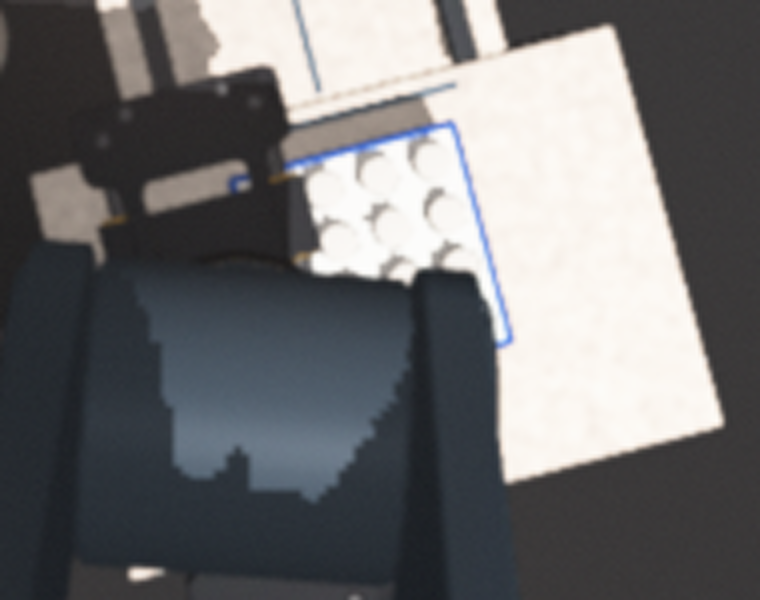

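The rack now looks square to the lane. Its top corners are visible at crop pixels (454,123), (511,345) and (232,180).

```bash
python3 -c "
from h import *
c=cam()
w=ray(c,cp([(232,180),(454,123),(511,345)],(275,230)),.058)
P,r=fit(w,[(.0437,.0447),(.0437,-.0447),(-.0437,-.0447)]);print(rel(L0,P)*1000,P[2]-L0[2],r)"
```

```text
[-66.82710411   0.35171831] -0.00982578105345655 [ 0.1  0.3 -0.4 -0.1  0.3 -0.1]
```

The measured rack is at y +0.4 mm with a yaw of about -0.6°, so it's lined up. I'll back off, lift, turn 90° and go behind it.

```bash
python3 -m crank '[[[0,-1,0],[0,0,0]],[[0,-1,0],[0,0,0]],[[-0.5,0,-1],[0,0,0]],[[-0.5,0,-3],[0,0,0]],[[-1,0,-4],[0,0,0]],[[-2,0,-2],[0,0,0]],[[-3,0,0],[0,0,0]],[[-3,0,0],[0,0,0]],[[0,0,0],[0,0,0]]]'; python3 -m crank '[[[0,0,0],[0,0,0.14]],[[0,0,0],[0,0,0.14]],[[0,0,0],[0,0,0.14]],[[0,0,0],[0,0,0.14]],[[0,0,0],[0,0,0.14]],[[0,0,0],[0,0,0.14]],[[0,0,0],[0,0,0.14]],[[0,0,0],[0,0,0.14]],[[0,0,0],[0,0,0.14]],[[0,0,0],[0,0,0.14]],[[0,0,0],[0,0,0.14]],[[0,0,0],[0,0,0.03]]]' -0.2;  python3 -c "
from h import *
go(-.15,.0,.035,-np.pi/2);print(read_state()['joint_positions'])"
```

```text
time_s: 6.0
position: [0.3773, 0.0737, 0.1349]
tcp_rot: [[0.967, 0.256, -0.007], [0.256, -0.967, 0.0], [-0.007, -0.002, -1.0]]
force: [-0.7, 0.1, 0.7]
opening: 0.501
time_s: 7.2
position: [0.3843, 0.0735, 0.135]
tcp_rot: [[0.255, -0.967, 0.001], [-0.967, -0.255, -0.0], [0.001, -0.001, -1.0]]
force: [0.7, 0.3, -0.4]
opening: 0.599
t 7.2 rel now [-180.    77.7] z 0.135 F [ 0.7  0.3 -0.4] op 0.599
turn [-0.0014 -0.0006 -0.0023] shift after turn cm [ 7.77 -3.   10.  ]
[-5.65237602e+00  2.21709549e+01  1.19582435e+02 -5.11914992e-03
  3.81621011e+01  6.96075409e+01]
```

```bash
python3 -m crank '[[[2,-1,0],[0,0,-0.002]],[[2,-1,0],[0,0,0]],[[2,-1,0],[0,0,0]],[[1.8,0,0],[0,0,0]],[[0,0,2],[0,0,0]],[[0,0,2],[0,0,0]],[[0,0,2],[0,0,0]],[[0,0,2],[0,0,0]],[[0,0,2],[0,0,0]],[[0,0,0],[0,0,0]],[[0,0,0],[0,0,0]]]'; python3 -c "
from h import *
import cv2
go(-.122,.0,.035,-np.pi/2)
for n in ('top','side'):
  cv2.imwrite('pics/%s3.png'%n,cam(n)['pixels'][:,:,::-1])
i=cam()['pixels'][:,:,::-1]
cv2.imwrite('pics/c3.png',cv2.resize(i[230:380,275:465],None,fx=4,fy=4,interpolation=cv2.INTER_CUBIC))
i=cam('side')['pixels'][:,:,::-1]
cv2.imwrite('pics/s3.png',cv2.resize(i[190:340,220:410],None,fx=4,fy=4,interpolation=cv2.INTER_CUBIC))"
```

```text
time_s: 8.3
position: [0.4331, 0.0058, 0.0347]
tcp_rot: [[0.259, -0.966, -0.0], [-0.966, -0.259, 0.0], [-0.0, 0.0, -1.0]]
force: [-0.2, 0.0, 0.5]
opening: 0.6
t 8.3 rel now [-150.2   -0.2] z 0.0347 F [-0.2  0.   0.5] op 0.6
turn [0.0001 0.0001 0.0026] shift after turn cm [-0.02 -2.82 -0.03]
```

View pics/c3.png

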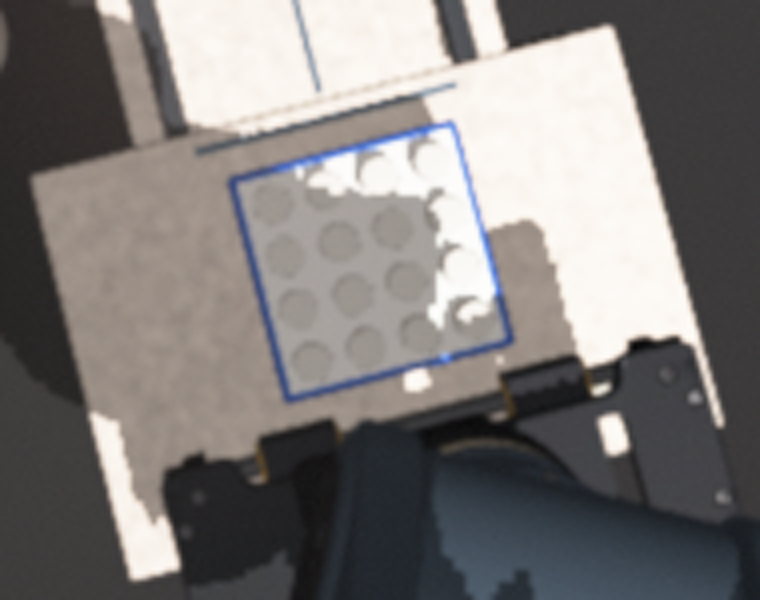

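View pics/s3.png

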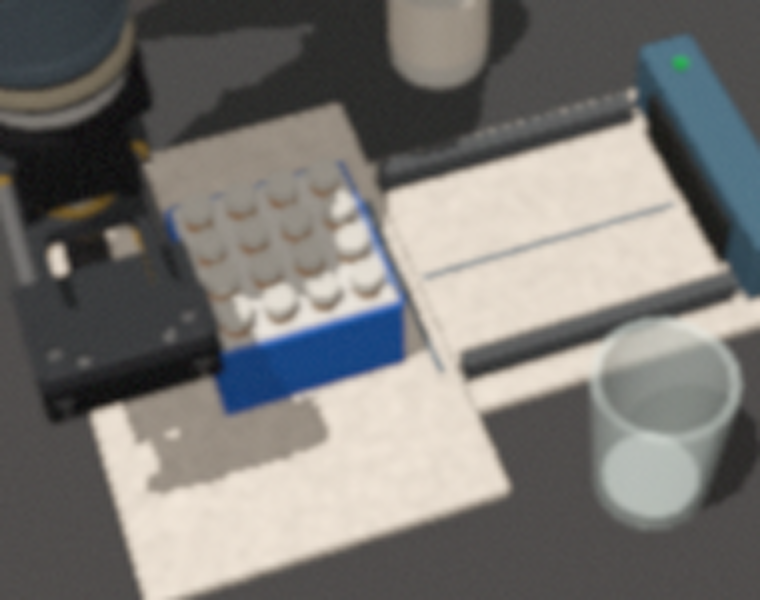

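```bash
python3 -c "
from h import *
c=cam()
w=ray(c,cp([(232,181),(454,123),(511,342),(289,400)],(275,230)),.058)
P,r=fit(w,[(.0437,.0447),(.0437,-.0447),(-.0437,-.0447),(-.0437,.0447)]);print(rel(L0,P)*1000,P[2]-L0[2],r)"; python3 -m crank '[[[0,-0.6,0],[0,0,0.002]],[[0,-0.6,0],[0,0,0]],[[0,-0.6,0],[0,0,0]],[[0,-0.4,0],[0,0,0]],[[0,-0.4,0],[0,0,0]],[[0,-0.4,0],[0,0,0]],[[0,-0.4,0],[0,0,0]],[[0,-0.4,0],[0,0,0]],[[0,-0.4,0],[0,0,0]],[[0,-0.4,0],[0,0,0]],[[0,0,0],[0,0,0]]]';python3 -c "
from h import *
import cv2
go(.04,.0,.035,-np.pi/2)
i=cam()['pixels'][:,:,::-1]
cv2.imwrite('pics/c4.png',cv2.resize(i[230:380,275:465],None,fx=4,fy=4,interpolation=cv2.INTER_CUBIC))"
```

```text
[-6.66484864e+01  3.89616947e-02] -0.0015128928547077924 [ 0.3  0.3  0.1  0.  -0.1 -0.6 -0.3  0.3]
time_s: 9.55
position: [0.479, 0.0175, 0.0345]
tcp_rot: [[0.257, -0.966, 0.003], [-0.966, -0.257, -0.0], [0.001, -0.003, -1.0]]
force: [-1.0, 0.2, -0.3]
opening: 0.602
t 9.55 rel now [-102.8   -0.7] z 0.0345 F [-1.   0.2 -0.3] op 0.602
turn [-0.0028 -0.0011  0.0003] shift after turn cm [ -0.07 -14.28  -0.05]
```

View pics/c4.png

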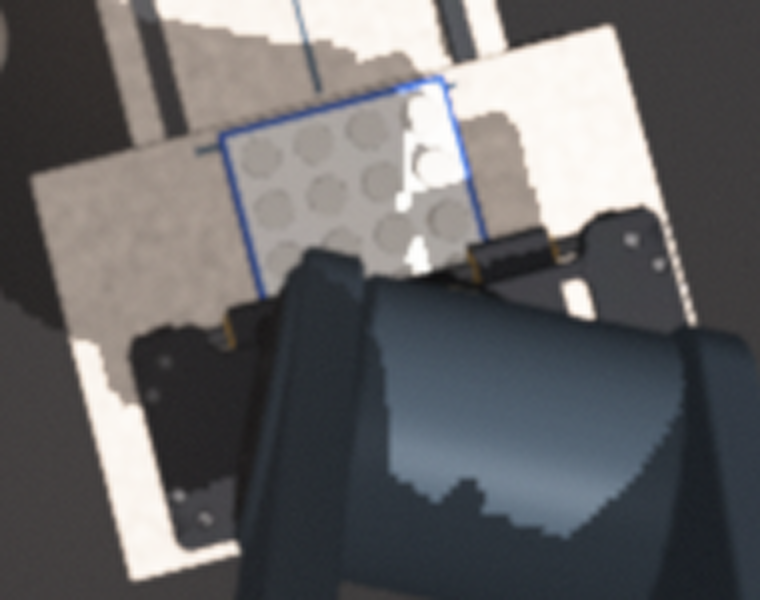

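The rack moved straight ahead; its front corners are now at (220,133) and (441,77). I'll check its position before it enters the lane.

```bash
python3 -c "
from h import *
c=cam()
w=ray(c,cp([(220,133),(441,77)],(275,230)),.058)
P,r=fit(w,[(.0437,.0447),(.0437,-.0447)]);print(rel(L0,P)*1000,P[2]-L0[2],r)"
```

```text
[-48.00941501   0.17338622] -0.005926424105649031 [-0.1  0.3  0.1 -0.3]
```

```bash
python3 -m crank '[[[-0.05,-0.4,0],[0,0,0]],[[0,-0.5,0],[0,0,0]],[[0,-0.5,0],[0,0,0]],[[0,-0.5,0],[0,0,0]],[[0,-0.5,0],[0,0,0]],[[0,-0.5,0],[0,0,0]],[[0,-0.5,0],[0,0,0]],[[0,-0.5,0],[0,0,0]],[[0,-0.5,0],[0,0,0]],[[0,-0.5,0],[0,0,0]],[[0,0,0],[0,0,0]]]';python3 -c "
from h import *
import cv2
go(.04,.0,.035,-np.pi/2)
i=cam()['pixels'][:,:,::-1]
cv2.imwrite('pics/c5.png',cv2.resize(i[150:300,270:420],None,fx=4,fy=4,interpolation=cv2.INTER_CUBIC))"
```

```text
time_s: 10.75
position: [0.5265, 0.0306, 0.0346]
tcp_rot: [[0.257, -0.966, 0.003], [-0.966, -0.257, -0.0], [0.001, -0.003, -1.0]]
force: [0.2, 0.2, -0.1]
opening: 0.599
t 10.75 rel now [-53.6  -0.2] z 0.0346 F [ 0.2  0.2 -0.1] op 0.599
turn [-0.0032 -0.0011  0.0003] shift after turn cm [-0.02 -9.36 -0.04]
```

View pics/c5.png

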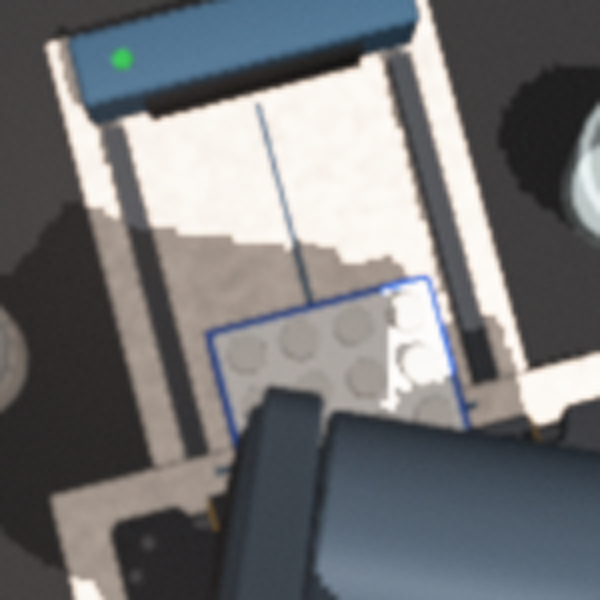

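Front corners are at (208,332) and (429,276), with similar gaps to both rails.

```bash
python3 -c "
from h import *
c=cam()
w=ray(c,cp([(208,332),(429,276)],(270,150)),.058)
P,r=fit(w,[(.0437,.0447),(.0437,-.0447)]);print(rel(L0,P)*1000,P[2]-L0[2],r)"; python3 -m crank '[[[0,-0.4,0],[0,0,0]],[[0,-0.5,0],[0,0,0]],[[0,-0.5,0],[0,0,0]],[[0,-0.5,0],[0,0,0]],[[0,-0.5,0],[0,0,0]],[[0,-0.5,0],[0,0,0]],[[0,-0.5,0],[0,0,0]],[[0,-0.5,0],[0,0,0]],[[0,-0.5,0],[0,0,0]],[[0,-0.5,0],[0,0,0]],[[0,0,0],[0,0,0]]]';python3 -c "
from h import *
import cv2
go(.04,.0,.035,-np.pi/2)
i=cam()['pixels'][:,:,::-1]
cv2.imwrite('pics/c6.png',cv2.resize(i[130:280,270:420],None,fx=4,fy=4,interpolation=cv2.INTER_CUBIC))"
```

```text
[0.90786436 0.15772176] -0.005239346892112473 [-0.   0.1  0.  -0.1]
time_s: 11.95
position: [0.5739, 0.0433, 0.0346]
tcp_rot: [[0.257, -0.966, 0.004], [-0.966, -0.257, -0.0], [0.001, -0.003, -1.0]]
force: [0.4, -0.1, -0.4]
opening: 0.597
t 11.95 rel now [-4.5 -0.1] z 0.0346 F [ 0.4 -0.1 -0.4] op 0.597
turn [-0.0034 -0.001   0.0002] shift after turn cm [-0.01 -4.45 -0.04]
```

View pics/c6.png

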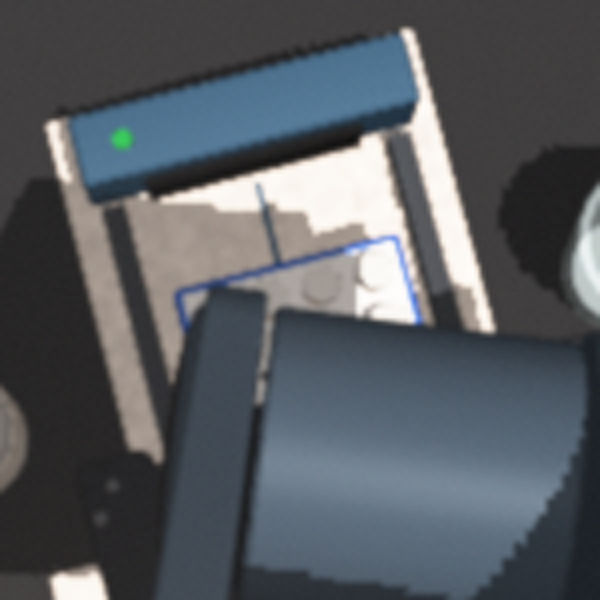

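Front corners are at (178,290) and (399,237), still centred, with about 45 mm to go. I'll approach, then press in gently while watching the force.

```bash
python3 -m crank '[[[0,-0.5,0],[0,0,0]],[[0,-0.5,0],[0,0,0]],[[0,-0.5,0],[0,0,0]],[[0,-0.5,0],[0,0,0]],[[0,-0.5,0],[0,0,0]],[[0,-0.5,0],[0,0,0]],[[0,-0.5,0],[0,0,0]],[[0,-0.3,0],[0,0,0]],[[0,-0.2,0],[0,0,0]],[[0,0,0],[0,0,0]]]';python3 -m crank '[[[0,-0.1,0],[0,0,0]],[[0,-0.1,0],[0,0,0]],[[0,-0.1,0],[0,0,0]]]';python3 -m crank '[[[0,-0.1,0],[0,0,0]]]';python3 -c "
from h import *
go(.04,.0,.035,-np.pi/2)"
```

```text
time_s: 13.0
position: [0.6111, 0.0535, 0.0345]
tcp_rot: [[0.257, -0.966, 0.001], [-0.966, -0.257, 0.0], [0.0, -0.001, -1.0]]
force: [-2.0, 0.2, 1.3]
opening: 0.6
time_s: 13.3
position: [0.6133, 0.0542, 0.0345]
tcp_rot: [[0.257, -0.966, -0.0], [-0.966, -0.257, 0.0], [-0.0, 0.0, -1.0]]
force: [-2.4, -1.0, 2.4]
opening: 0.602
time_s: 13.4
position: [0.6143, 0.0545, 0.0345]
tcp_rot: [[0.257, -0.966, -0.0], [-0.966, -0.257, 0.0], [-0.0, 0.0, -1.0]]
force: [-3.8, -0.1, 0.9]
opening: 0.602
t 13.4 rel now [37.5  0.3] z 0.0345 F [-3.8 -0.1  0.9] op 0.602
turn [0.0001 0.0001 0.0002] shift after turn cm [ 0.03 -0.25 -0.05]
```

```bash
python3 -m crank '[[[0,-0.1,0],[0,0,0]],[[0,-0.1,0],[0,0,0]]]';python3 -m crank '[[[0,-0.1,0],[0,0,0]]]';python3 -m crank '[[[0,-0.1,0],[0,0,0]]]';python3 -c "
from h import *
import cv2
go(.04,.0,.035,-np.pi/2)
i=cam()['pixels'][:,:,::-1]
cv2.imwrite('pics/c7.png',cv2.resize(i[130:280,270:420],None,fx=4,fy=4,interpolation=cv2.INTER_CUBIC))"
```

```text
time_s: 13.6
position: [0.6163, 0.0551, 0.0346]
tcp_rot: [[0.257, -0.966, -0.0], [-0.966, -0.257, 0.0], [-0.0, 0.0, -1.0]]
force: [-2.8, -0.4, 1.9]
opening: 0.601
time_s: 13.7
position: [0.6173, 0.0553, 0.0346]
tcp_rot: [[0.257, -0.966, -0.0], [-0.966, -0.257, 0.0], [-0.0, 0.0, -1.0]]
force: [-3.9, -1.6, 1.4]
opening: 0.607
time_s: 13.8
position: [0.6175, 0.0553, 0.0345]
tcp_rot: [[0.257, -0.966, -0.002], [-0.966, -0.257, -0.0], [-0.0, 0.002, -1.0]]
force: [-7.0, -2.9, 4.4]
opening: 0.603
t 13.8 rel now [40.7  0.3] z 0.0345 F [-7.  -2.9  4.4] op 0.603
turn [0.002  0.0002 0.0005] shift after turn cm [ 0.03  0.07 -0.05]
```

View pics/c7.png

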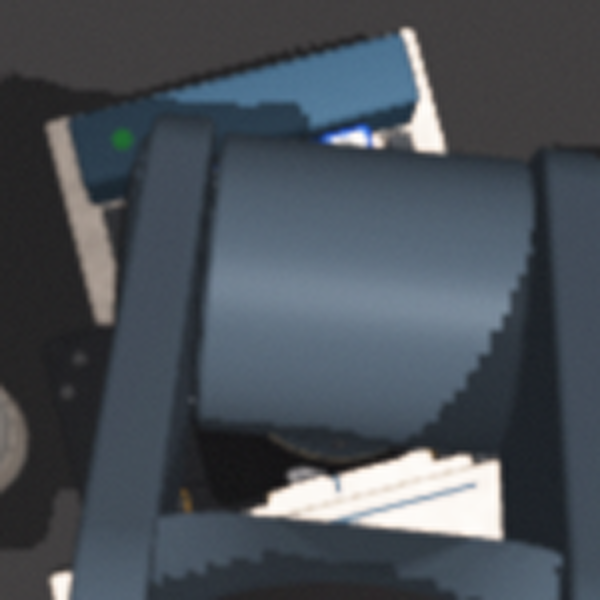

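The TCP stalled at x = 40.7 mm against an expected 40.2 mm, and the force is rising, so this is contact. I'll press a little more to seat it square.

```bash
python3 -m crank '[[[0,-0.1,0],[0,0,0]]]';python3 -m crank '[[[0,-0.1,0],[0,0,0]],[[0,0,0],[0,0,0]]]';python3 -c "
from h import *
go(.04,.0,.035,-np.pi/2)"
```

```text
time_s: 13.95
position: [0.6174, 0.0554, 0.0345]
tcp_rot: [[0.257, -0.966, -0.004], [-0.966, -0.257, -0.001], [-0.0, 0.004, -1.0]]
force: [-7.3, -2.8, 5.9]
opening: 0.596
time_s: 14.15
position: [0.6174, 0.0554, 0.0345]
tcp_rot: [[0.257, -0.966, -0.006], [-0.966, -0.257, -0.001], [-0.001, 0.006, -1.0]]
force: [-8.5, -4.7, 7.1]
opening: 0.599
t 14.15 rel now [40.6  0.4] z 0.0345 F [-8.5 -4.7  7.1] op 0.599
turn [0.0063 0.0006 0.0008] shift after turn cm [ 0.04  0.06 -0.05]
```

```bash
python3 -m crank '[[[0,0.2,0],[0,0,0]],[[0,0.2,0],[0,0,0]],[[0,0.5,0],[0,0,0]],[[0,1,0],[0,0,0]],[[0,1.5,0],[0,0,0]],[[0,2,0],[0,0,0]],[[0,2,0],[0,0,0]],[[0,2,-1],[0,0,0]],[[0,2,-2],[0,0,0]],[[0,2,-3],[0,0,0]],[[0,2,-3],[0,0,0]],[[0,0,0],[0,0,0]]]'; python3 -m crank '[[[2,2,-2],[0,0,0]],[[3,1,-2],[0,0,0]],[[4,1,0],[0,0,0]],[[4,1,0],[0,0,0]],[[4,0,0],[0,0,0]],[[4,0,0],[0,0,0]],[[3,0,0],[0,0,0]],[[0,0,0],[0,0,0]],[[0,0,0],[0,0,0]]]';python3 -c "
from h import *
import cv2
go(.04,.0,.035,-np.pi/2)
i=cam()['pixels'][:,:,::-1]
cv2.imwrite('pics/c8.png',cv2.resize(i[130:280,270:420],None,fx=4,fy=4,interpolation=cv2.INTER_CUBIC))
cv2.imwrite('pics/side8.png',cam('side')['pixels'][:,:,::-1])"
```

```text
time_s: 15.35
position: [0.4703, 0.0162, 0.1273]
tcp_rot: [[0.256, -0.967, 0.004], [-0.967, -0.256, -0.001], [0.002, -0.003, -1.0]]
force: [0.4, 0.2, -0.5]
opening: 0.602
time_s: 16.25
position: [0.4846, -0.2287, 0.1636]
tcp_rot: [[0.255, -0.967, -0.001], [-0.967, -0.255, 0.001], [-0.001, 0.0, -1.0]]
force: [-1.0, -0.4, 0.2]
opening: 0.602
t 16.25 rel now [-160.7 -240.1] z 0.1636 F [-1.  -0.4  0.2] op 0.602
turn [ 0.0004  0.001  -0.0013] shift after turn cm [-24.01 -20.07  12.86]
```

View pics/c8.png

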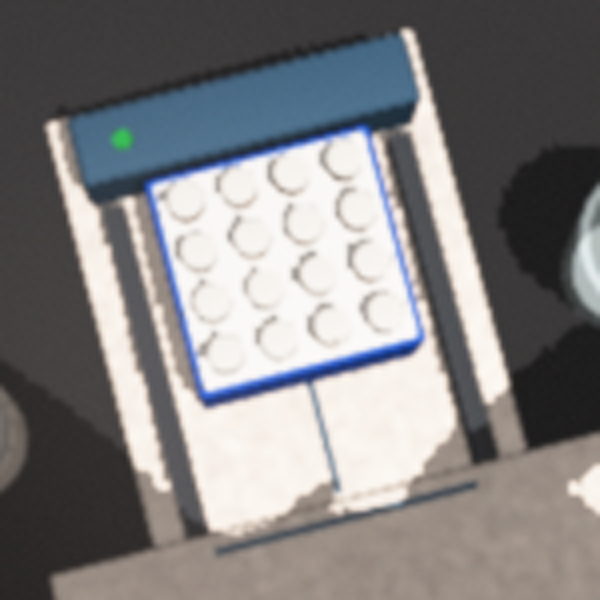

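View pics/side8.png

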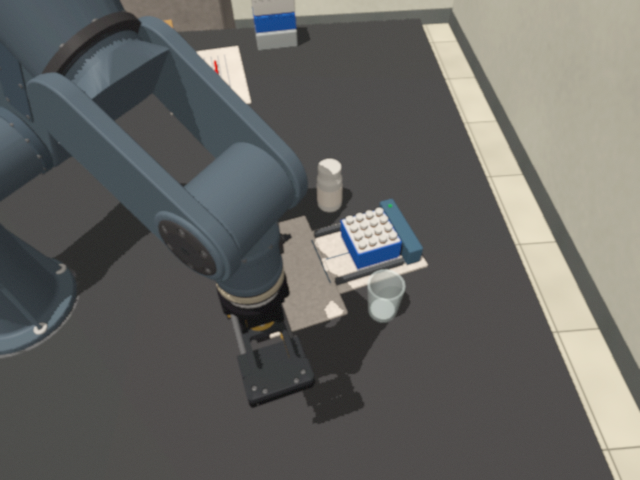

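The rack stands against the stop with its top corners at (148,184), (369,126), (424,337) and (203,395). The gripper is clear, and the bottle and beaker look untouched. One last fit before I hand in.

```bash
python3 -c "
from h import *
c=cam()
w=ray(c,cp([(148,184),(369,126),(423,339),(205,396)],(270,130)),.058)
P,r=fit(w,[(.0437,.0447),(.0437,-.0447),(-.0437,-.0447),(-.0437,.0447)]);print(rel(L0,P)*1000,P[2]-L0[2],r, read_state()['qvel'])
import cv2
i=c['pixels'][:,:,::-1]; cv2.imwrite('pics/c9.png',cv2.resize(i[145:180,290:380],None,fx=8,fy=8,interpolation=cv2.INTER_CUBIC))"
```

```text
[94.89155885 -0.13936519] 0.00047298202321682803 [ 0.4 -0.2 -0.2  0.6 -0.  -0.7 -0.2  0.4] [ 0.29987759 -0.42395541 -0.1385664  -0.14340817 -0.00593917 -0.11212278]
```

View pics/c9.png

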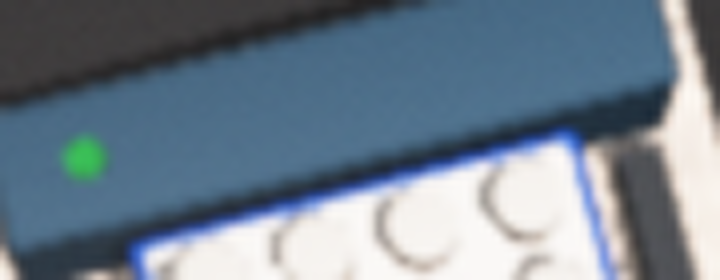

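The enlarged crop shows the rack's front edge parallel to the stop, with the same thin band along its whole width. The fit puts its centre at x 94.9 mm, where 95 mm is fully home.

```bash
python3 -c "
from rig import bot
print(bot.hand_in())"
```

```text
the job is handed in; nothing more can be done
None
```

The blue rack is fully home and square against the end stop, and I handed the job in at about 16 s of the 70 s allowed.

I nudged the rack sideways with two fingers to centre and square it on the apron. Then I pushed it down the lane from behind, with the fingertips about 10 mm above the rail tops, and pressed it lightly against the stop. After that I drew straight back and moved the arm off to the side.

- **Final position:** the last camera fit puts the rack centre at x = 94.9 mm (95 is fully home) and y = -0.1 mm, with a yaw of about 0.03°. The picture calibration is only good to about 2 mm.
- **Contact with the stop:** the fingers stalled within 0.5 mm of where I expected. The highest force I read was about 12 N while pressing, and it was back to about 1 N or less once the arm was clear.
- **Rails and bystanders:** the overhead pictures of the push show the rack with similar gaps to both rails, though the arm hid most of it on the final stretch. The bottle and beaker look untouched in the last pictures; the arm hid the spare rack in the last side view, so I did not check it again at the end.

No check failed or disagreed.

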